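# Set the scanner up on its clamped mount

## Task

Set up the handheld scanner on its mount. First screw the mount's levelling foot down, turning its bar knob clockwise, until the rubber pad just touches the desk, and do not force it any tighter. Then lift the scanner in the rack up over the front rail, draw it forward out from under the wire tier, and stand it gently upright, square and centred on the mount's rubber seat; let go and leave everything else where it is.

Things in the scene. Friction and masses are not known exactly. Their poses are not given: they have to be found in the camera images.
- scanner: The thing to move: black handheld radio scanner, upright in the rack, the tallest, narrowest box there: 32 deep (x), 50 wide (y), 95 high, plus a stub antenna (12 across, 16 high) and small knob on top, towards its back; screen and keys on its front (-x). 0.15 to 0.3 kg. Origin: centre of its underside, z up. Can be gripped across its 50 mm width, about 60 above its underside.
- rack: Fixed rack, open to the robot (-x). Oak board 130 deep (x), 430 wide (y), top 40 above the desk; origin on the desk under its centre. Rails of 8 mm rod at x -56 and 56, tops 64 above the desk. Above, a tier of wires, underside 256 above the desk, x -27 to 60, on posts at the back corners only: reach in tilted from the front. Scanner, charger and pen cup stand near x -10, 115 apart, in any order.
- mount: Fixed aluminium plate held at its far end by a chrome bench clamp. Origin: on the desk under the seat's middle; x points away from the robot, to the clamp. Plate top 59 above the desk, x -112 to 90, 100 wide (50 wide before x -60). Clamp's upper jaw: from x 78, up to 91 above the desk. The levelling foot's screw is at x -80, y 0.
- seat (a point): Centre of the top of the rubber seat on the mount plate, 60 (x) by 76 (y) mm, 62 above the desk, flat, without lips. Axes as the mount's. Here the scanner shall stand with its sides parallel to those of the seat.
- foot (a joint): Turn of the levelling foot in rad, growing clockwise seen from above; each rad lowers foot and knob by 2 mm. The pad just touches the desk at 4.0; starts between 1.2 and 2.6. Turning takes 0.04 N m; after the touch the rubber resists by a further 0.8 N m per rad and pushes the knob part of the way back when let go; beyond 4.6 is overtight.
- knob_grip (a point): Centre of the foot's bar knob, on the screw's axis: upright bar 48 long, 12 thick, 24 high. 94 above the desk (35 above the plate) when the pad touches, higher before. The bar lies along the point's x axis, which is the mount's x at joint value 0 and turns with the knob.
- foot_pad (a point): Centre of the underside of the foot's round rubber pad (30 across, 8 thick), straight below the knob; its height is the gap still to close.
- charger: Bystander in the rack: low black charger box, 45 deep, 58 wide, 52 high. Origin: centre of its underside.
- pen_cup: Bystander in the rack: blue ceramic pen cup, empty, 64 across, 75 high. Origin: centre of its underside.
- bins: Bystander on the desk beyond the mount: a stack of three round plastic bins, 114 across, 138 high. Origin: centre of the underside.
- tuner: Bystander on the desk to the robot's right: brushed aluminium antenna tuner, 160 deep, 220 wide, 90 high, 2 kg. Origin: centre of its underside.
There are look-alikes about, which are no part of the job. Leave any orange look-alike of the scanner alone.

How it is judged (in metres and radians):
On the way, in this order (a step that is already met when the one before it is completed fails the run):
1. the levelling foot is screwed down to the desk (gap under 0.6 mm) while the scanner is still in the rack (value of joint foot above 3.7 rad and x of scanner in the frame of rack above -0.03 m), for 0.2 s.
2. the scanner is lifted higher than the front rail while still behind it (z of scanner in the frame of rack above 0.064 m and x of scanner in the frame of rack above -0.045 m), for 0.05 s.
3. the scanner is drawn forward out of the rack, above the rail (x of scanner in the frame of rack below -0.085 m and z of scanner in the frame of rack above 0.05 m).
At the end, for the whole second after the job is handed in: Scanner at rest and upright (4.5 degrees) on the seat, within 14 mm of its middle in each direction and square within 15 degrees; foot pad touching the desk (joint 3.7 to 4.6); charger and pen cup within 15 mm, bins and tuner within 20 mm of their starts, none tipped (x of scanner in the frame of seat between -0.014 and 0.014 m and y of scanner in the frame of seat between -0.014 and 0.014 m and z of scanner in the frame of seat between -0.003 and 0.004 m and angle between scanner's own z axis and vertical below 0.08 rad and angle between the x axis of scanner and the x axis of mount, either way round below 0.26 rad and linear speed of scanner below 0.02 m/s and value of joint foot between 3.7 and 4.6 rad and distance of each of charger, pen_cup from where it was at the start of the episode below 0.015 m and distance of each of bins, tuner from where it was at the start of the episode below 0.02 m and angle between each of charger, pen_cup, bins's own z axis and vertical below 0.1 rad).
It fails at once if the foot is overtightened (value of joint foot above 4.6 rad).
It fails at once if the scanner is dropped or slammed on the seat (faster than 0.45 m/s within 30 mm of it) (distance between scanner and seat below 0.03 m and linear speed of scanner above 0.45 m/s).
It fails at once if the scanner is tipped more than 35 degrees (angle between scanner's own z axis and vertical above 0.61 rad).
It fails at once if a bystander is pushed away or tipped (distance of any of charger, pen_cup, bins, tuner from where it was at the start of the episode above 0.03 m or angle between any of charger, pen_cup's own z axis and vertical above 0.4 rad).
It also fails if it takes over 72 s, if anything falls off the work surface, if the arm or the gripper's body presses on something with over 40 N, if the wrist force passes 120 N, or if a joint passes its speed limit or range.

## Robot

A 6-joint arm with a two-finger parallel gripper is mounted at the origin on the work surface. World frame = base frame: x ahead of the robot, y to its left, z up, the work surface at z = 0. Lengths are in m, angles in degrees, forces in N, time in s.
With the tool pointing down it reaches from about 0.375 to 0.9 m from the base axis. Payload 3.1 kg.
Tool frame: the origin (TCP) lies at the very end of the fingers, on their centre line; the grasp point (between the pads) lies 19 mm behind it; z points along the fingers, y is the direction in which the jaws open and shut (so a half turn about z gives the same grasp; the last joint's range is limited). The gripper opens to 87 mm and grips with 3 to 60 N. Pads are 19 mm wide; open, the fingers measure 117 mm over their backs; the gripper's body (75 mm by 190 mm) begins 51 mm behind the grasp point.
Start: joints at [66.778, 30.224, 82.088, -0, 67.689, -10.227], TCP at [0.14, 0.609, 0.223] pointing down, gripper open.
Joint ranges: [-176.69, 176.69], [-43.24, 126.21], [12.49, 139.97], [-82, 262], [0, 151.66], [-163.58, 163.58]. Speed limits (degrees/s): [159.86, 159.86, 180, 180, 180, 180].

## Interface

Orientations are given as a 3x3 rotation matrix whose columns are the frame's x, y, z axes.
In Python, from rig import readout, capture, camera_model, bot, spot_in, regions_of gives the robot as it stands.
- The arm moves only by the tool send_rows, never from a script. Its argument "moves" is a list that holds one entry, the list of rows, each a list of 7 numbers: the turn, a rotation vector about the tool's x, y, z in degrees, then the shift along the tool's x, y, z in cm, then the opening, from -1 (shut) to 1 (fully open). A call has exactly 5 rows; each row shifts and turns the commanded pose from where the row before left it, along the tool's axes as they then stand; what a row does not reach is not made up. A row lasts 1/10 s, in which the tool goes at most 50 mm and 8.59 degrees, less where a joint would pass 70% of its speed; a pose out of reach is approached as far as the arm can. A call with a gripper value outside its range is refused whole. The fingers move at their own pace and stop on an object; the grip force is fixed at half the most. Time passes only in rows, so rows that do not move let the fingers close, or fill a call up. It gives the time, the measured TCP pose, the force and the opening at its end, in the units of the state.
- readout.read_state(): the state, without advancing time (a new reading comes with each control period).
- capture(name): name is "side" or "top"; returns the picture (420x560x3 uint8, blue, green, red); there is no depth.
- camera_model(name): a dict with "camera_matrix" (3x3 intrinsics, pixels), "pose" (4x4, takes a point from camera to world coordinates). Camera axes: x right, y up, looking along -z (the intrinsics and any distortion apply to the point x, -y, -z); pixel columns grow to the right and rows downward; lengths in m; the calibration is good to about 2 mm. A picture is of the moment at which its call begins. camera_model takes no time and is no camera call.
- bot.hand_in(): hands the job in, once; it reports no verdict.
Trained networks look in the newest picture that a camera, given by its name, has taken for a name from the list of things; names that differ only in an ending like _2 or _b are one class to them, and where a whole thing is asked for, a point or a joint stands for the part that bears it (a point fixed in the world has none). Each returns a list of dicts, best first, with "p" (0 to 1); they miss things now and then, are a little off and sometimes report something else, mostly with a low value. They report only what shows in the picture. A call takes as long as a camera call. They do not tell look-alikes from the thing itself.
- spot_in(camera, thing): "location" ([x, y, z] in m, in world coordinates, good to about 4 mm: the middle of the surface that is visible of it).
- regions_of(camera, thing): "mask" (420x560 bool, what is visible of it).
The state is a dict: "time_s": time; "joint_positions": joint angles; "qvel": joint speeds; "tau": joint torques, N m; "position": TCP position; "tcp_rot": TCP orientation; "force": force on the tool from outside, world axes, zero at the start; "moment": the same for the moment, N m; "opening": opening from 0.0 (shut) to 1.0 (fully open).
Only numpy, scipy, OpenCV 4.12 (cv2) and the standard library are available. Lean on these libraries where they do the work, as an engineer would, in place of code of your own. Each camera call takes 0.05 s, during which the arm holds its last target. There are 200 camera calls.

## Working session

There is one attempt and no reset: what is moved stays moved. The work goes in short steps, Python scripts to look and compute and a tool call to move; the robot and the scene stay as the last step left them, time stands still between calls to the robot, and variables do not carry over. Pictures are saved under pics/ and viewed, about 8 in all and at most 12, crops included, and the job is handed in when it is done.

Besides the shell and the picture viewer there is one more tool, called after "Emit:" as name(argument=value, ...), one argument or row to a line, values as JSON. send_rows: Moves the arm, as the interface text tells. Its arguments: {"type":"object","properties":{"moves":{"type":"array","items":{"type":"array","items":{"type":"array","items":{"type":"number"}}}}},"required":["moves"]}

```bash
mkdir -p pics; ls; cat > h.py <<'E'
import numpy as np, cv2
from rig import readout, capture, camera_model, bot, spot_in, regions_of
def proj(name,P):
    m=camera_model(name);K=np.array(m["camera_matrix"]);T=np.linalg.inv(np.array(m["pose"]))
    P=np.atleast_2d(P);c=P@T[:3,:3].T+T[:3,3];q=np.c_[c[:,0],-c[:,1],-c[:,2]]@K.T
    return q[:,:2]/q[:,2:]
def ray(name,uv):
    m=camera_model(name);K=np.array(m["camera_matrix"]);T=np.array(m["pose"])
    d=np.linalg.inv(K)@[uv[0],uv[1],1];d=T[:3,:3]@[d[0],-d[1],-d[2]]
    return T[:3,3],d/np.linalg.norm(d)
def atz(name,uv,z):
    o,d=ray(name,uv);return o+d*(z-o[2])/d[2]
def tri(a,b):  # a,b: (name,uv)
    (o1,d1),(o2,d2)=ray(*a),ray(*b)
    s=np.linalg.lstsq(np.c_[d1,-d2],o2-o1,rcond=None)[0]
    p,q=o1+s[0]*d1,o2+s[1]*d2
    return (p+q)/2,np.linalg.norm(p-q)
E
python3 - <<'E'
from h import *
np.set_printoptions(precision=4,suppress=True)
for n in("side","top"):
    m=camera_model(n);print(n,{k:(np.array(v).round(3).tolist() if not isinstance(v,str) else v) for k,v in m.items()})
    cv2.imwrite(f"pics/{n}0.png",capture(n))
    for t in("scanner","rack","mount","seat","foot","foot_pad","charger","pen_cup","bins","tuner","knob_grip"):
        print(t,[(round(d["p"],2),np.round(d["location"],3).tolist()) for d in spot_in(n,t)][:4])
print(readout.read_state()["time_s"])
E
```

```text
pics
side {'camera_matrix': [[400.236, 0.0, 281.303], [0.0, 400.236, 207.739], [0.0, 0.0, 1.0]], 'pose': [[-0.997, 0.065, -0.03, 0.547], [-0.069, -0.769, 0.636, 0.706], [0.018, 0.636, 0.771, 1.07], [0.0, 0.0, 0.0, 1.0]]}
scanner [(0.82, [0.647, -0.067, 0.103]), (0.78, [0.794, -0.053, 0.077]), (0.63, [0.444, 0.309, 0.113])]
rack [(0.82, [0.672, -0.016, 0.04]), (0.53, [0.4, -0.408, 0.093])]
mount [(0.6, [0.556, 0.304, 0.057])]
seat [(0.81, [0.557, 0.31, 0.06])]
foot [(0.65, [0.445, 0.306, 0.112])]
foot_pad [(0.62, [0.445, 0.309, 0.111]), (0.61, [0.4, -0.404, 0.092])]
charger [(0.64, [0.637, -0.19, 0.088])]
pen_cup [(0.65, [0.659, 0.039, 0.085])]
bins [(0.82, [0.743, 0.275, 0.141])]
tuner [(0.86, [0.4, -0.406, 0.09])]
knob_grip [(0.61, [0.444, 0.31, 0.113])]
top {'camera_matrix': [[397.505, 0.0, 282.364], [0.0, 397.505, 205.4], [0.0, 0.0, 1.0]], 'pose': [[-0.015, 0.985, -0.173, 0.37], [-1.0, -0.016, -0.005, -0.101], [-0.008, 0.173, 0.985, 1.283], [0.0, 0.0, 0.0, 1.0]]}
scanner [(0.79, [0.791, -0.076, 0.096]), (0.55, [0.644, -0.087, 0.134])]
rack [(0.81, [0.658, -0.088, 0.038])]
mount [(0.74, [0.554, 0.284, 0.059])]
seat [(0.98, [0.56, 0.288, 0.056])]
foot [(0.68, [0.636, -0.207, 0.096]), (0.59, [0.444, 0.299, 0.109])]
foot_pad [(0.39, [0.445, 0.294, 0.11])]
charger [(0.54, [0.636, -0.207, 0.095])]
pen_cup [(0.7, [0.661, 0.03, 0.075])]
bins [(0.96, [0.739, 0.246, 0.143]), (0.71, [0.645, -0.086, 0.136])]
tuner [(0.58, [0.4, -0.456, 0.092])]
knob_grip []
1.2
```

```bash
echo
```

```text
(no output)
```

View pictures.

View pics/side0.png

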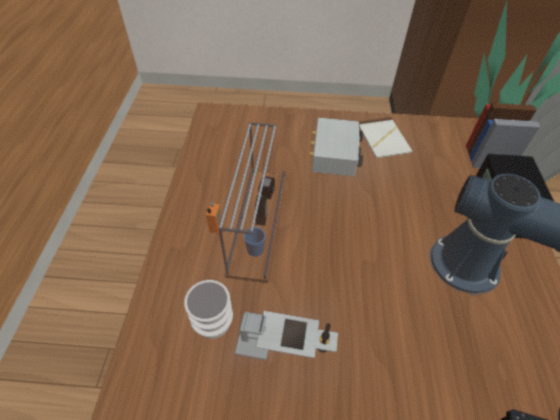

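View pics/top0.png

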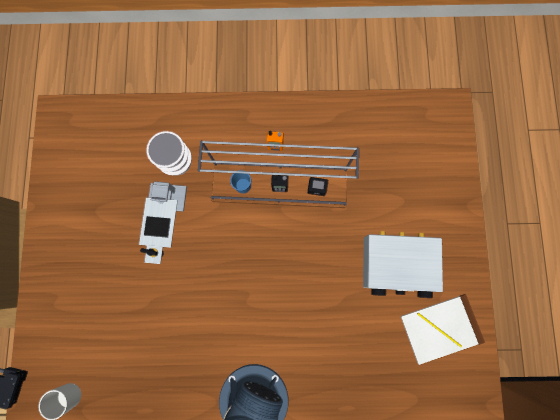

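```bash
python3 - <<'E'
from h import *
np.set_printoptions(precision=4,suppress=True)
ims={n:cv2.imread(f"pics/{n}0.png") for n in("side","top")}
def crop(n,x,y,w,h,s): return cv2.resize(ims[n][y:y+h,x:x+w],None,fx=s,fy=s,interpolation=cv2.INTER_CUBIC)
a=crop("side",240,300,100,75,4);b=crop("top",130,170,100,75,4);c=crop("side",200,115,100,75*2,4)[:300*2];d=crop("top",200,130,100,75,4)
cc=crop("side",205,165,100,75,4)
cv2.imwrite("pics/m.png",np.vstack([np.hstack([a,b]),np.hstack([cc,d])]))
capture("side");capture("top")
for t in("seat","scanner","knob_grip","pen_cup","charger","mount","bins","tuner"):
    for n in("side","top"):
        for r in regions_of(n,t)[:3]:
            ys,xs=np.nonzero(r["mask"]);(cx,cy),wh,ang=cv2.minAreaRect(np.c_[xs,ys].astype(np.float32))
            print(t,n,round(r["p"],2),len(xs),np.array([xs.mean(),ys.mean(),cx,cy,*wh,ang]).round(1))
E
```

```text
seat side 0.9 3534 [282.  335.4 285.9 336.5 100.9  46.6   1.9]
seat top 0.84 2428 [160.1 218.5 158.8 221.7  37.5  83.9  17.4]
scanner side 0.75 281 [261.8 210.7 261.5 209.5  29.   11.   90. ]
scanner side 0.69 379 [213.7 217.3 213.5 217.5  31.   15.   90. ]
scanner top 0.59 257 [274.6 139.9 275.  140.5  19.   16.   90. ]
scanner top 0.53 268 [279.3 183.1 279.  183.   16.   16.   90. ]
knob_grip side 0.35 4447 [253.2 219.1 252.8 201.1  58.8 159.    9.6]
knob_grip top 0.48 2564 [160.1 219.2 161.2 223.   39.1  82.6   9.9]
knob_grip top 0.42 88 [149.3 251.6 151.4 252.   21.3   6.3   5.7]
pen_cup side 0.84 447 [255.1 241.6 254.5 241.5  27.   21.   90. ]
pen_cup top 0.73 350 [240.8 182.1 240.  183.   20.   20.   90. ]
pen_cup top 0.61 263 [279.3 183.1 279.  183.   16.   16.   90. ]
charger side 0.61 213 [268.2 186.3 268.3 186.7  11.7  20.2  12.5]
charger top 0.77 275 [317.6 185.9 317.5 186.   16.   17.   90. ]
mount side 0.87 3619 [282.1 335.3 285.5 334.5  47.  103.   90. ]
mount top 0.56 2496 [160.1 219.  160.7 223.2  38.6  82.2  11.3]
bins side 0.89 2214 [209.1 308.2 208.2 309.2  59.3  45.9  81.5]
bins top 0.7 1404 [169.2 153.1 169.5 153.5  48.1  35.4  45. ]
bins top 0.25 346 [240.6 182.3 240.  183.   20.   20.   90. ]
tuner side 0.59 2530 [336.7 146.7 337.4 146.7  51.5  55.6   4.8]
tuner top 0.76 4415 [402.  263.8 402.5 263.6  79.6  63.    2.9]
tuner top 0.2 105 [148.6 251.7 148.4 252.1  17.5   7.2   7.1]
```

View pics/m.png

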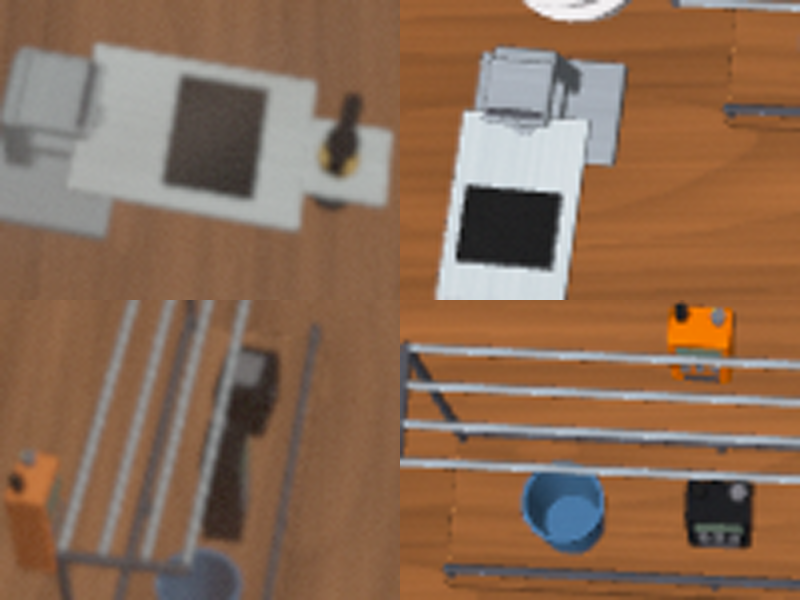

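```bash
python3 - <<'E'
from h import *
np.set_printoptions(precision=4,suppress=True)
S=np.array([(281.25,346.5),(303.25,349.25),(306.75,322.5),(285.75,319.25)])
T=np.array([(146.5,216.25),(144.25,235.75),(168,237.5),(170.25,217.75)])
P=[]
for s,t in zip(S,T):
    p,r=tri(("side",s),("top",t));P.append(p);print("seat",p,r,"planes z.062",atz("side",s,.062),atz("top",t,.062))
print(np.mean(P,0))
for n,s,t in(("bins top",(209,299),(165,150)),("scanner",(261.5,200),(279,183)),("cup",(254.5,238),(241,182))):
    print(n,*tri(("side",s),("top",t)))
print("cam",ray("side",(281,208)),ray("top",(282,205)))
ims={n:cv2.imread(f"pics/{n}0.png") for n in("side","top")}
a=ims["side"][315:365,300:350];b=ims["top"][230:280,125:175]
a,b=[cv2.resize(i,(400,400),interpolation=cv2.INTER_CUBIC) for i in(a,b)]
c=ims["side"][170:260,220:310];d=ims["top"][120:210,200:290]
c,d=[cv2.resize(i,(400,400),interpolation=cv2.INTER_CUBIC) for i in(c,d)]
cv2.imwrite("pics/m2.png",cv2.resize(np.vstack([np.hstack([a,b])]),None,fx=1,fy=1))
E
```

```text
seat [0.5558 0.3297 0.058 ] 0.003238326390343625 planes z.062 [0.5542 0.3316 0.062 ] [0.5568 0.328  0.062 ]
seat [0.4972 0.3333 0.0587] 0.001710096901877023 planes z.062 [0.4982 0.3343 0.062 ] [0.4961 0.3323 0.062 ]
seat [0.4906 0.2602 0.0562] 0.001072915779826532 planes z.062 [0.4915 0.2627 0.062 ] [0.4895 0.2586 0.062 ]
seat [0.5495 0.2554 0.0575] 0.004292565325881753 planes z.062 [0.5474 0.2579 0.062 ] [0.5509 0.2538 0.062 ]
[0.5233 0.2947 0.0576]
bins top [0.7444 0.2538 0.1402] 0.0010276415859045728
scanner [ 0.6422 -0.0873  0.136 ] 0.006734248764162831
cup [0.6538 0.0297 0.0994] 0.0027009982778522343
cam (array([0.5465, 0.7065, 1.0696]), array([ 0.0307, -0.6351, -0.7718])) (array([ 0.3702, -0.1015,  1.2835]), array([ 0.1737,  0.0058, -0.9848]))
```

View pics/m2.png

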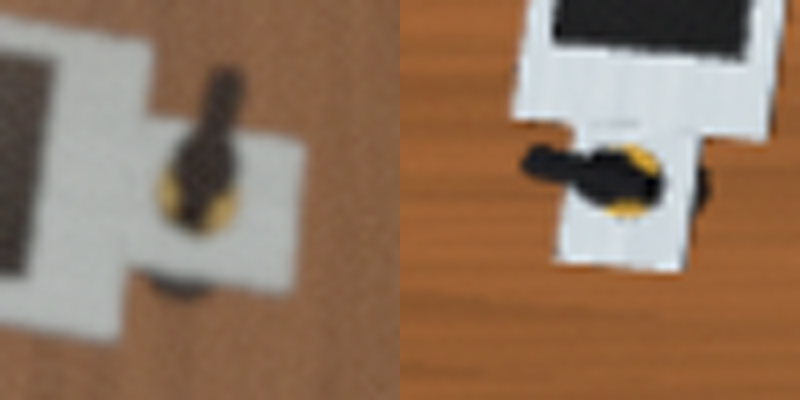

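```bash
python3 - <<'E'
from h import *
np.set_printoptions(precision=4,suppress=True)
for n,s,t in(("tip",(328.3,325),(141.5,250.2)),("body",(325,336.2),(152.5,252.2))):
    print(n,*tri(("side",s),("top",t)))
a=np.deg2rad(-4.7);ax=np.array([np.cos(a),np.sin(a),0]);ay=np.array([-np.sin(a),np.cos(a),0])
f=np.array([.523,.294,0])-.08*ax
print(f)
# predicted knob outline for foot 1.2..2.6
ims={n:cv2.imread(f"pics/{n}0.png") for n in("side","top")}
rows=[]
for v in(1.3,1.9,2.5):
    z=.094+(4-v)*.002; k=a-v; bx=np.array([np.cos(k),np.sin(k),0]);by=np.array([-np.sin(k),np.cos(k),0])
    row=[]
    for n,(x0,y0) in(("side",(300,315)),("top",(125,230))):
        im=cv2.resize(ims[n][y0:y0+50,x0:x0+50],(400,400),interpolation=cv2.INTER_CUBIC)
        for dz in(-.012,.012):
            q=np.array([f+[0,0,z+dz]+sx*.024*bx+sy*.006*by for sx,sy in((1,1),(1,-1),(-1,-1),(-1,1))])
            uv=(proj(n,q)-[x0,y0]+.5)*8
            cv2.polylines(im,[uv.astype(int)],True,(0,0,255) if dz>0 else (255,0,0),1)
        row.append(cv2.resize(im,(266,266)))
    rows.append(np.vstack(row))
cv2.imwrite("pics/m3.png",np.hstack(rows))
E
```

```text
tip [0.4452 0.3055 0.1543] 0.0007743630100378006
body [0.4444 0.3008 0.0734] 4.5014315633274825e-06
[0.4433 0.3006 0.    ]
```

View pics/m3.png

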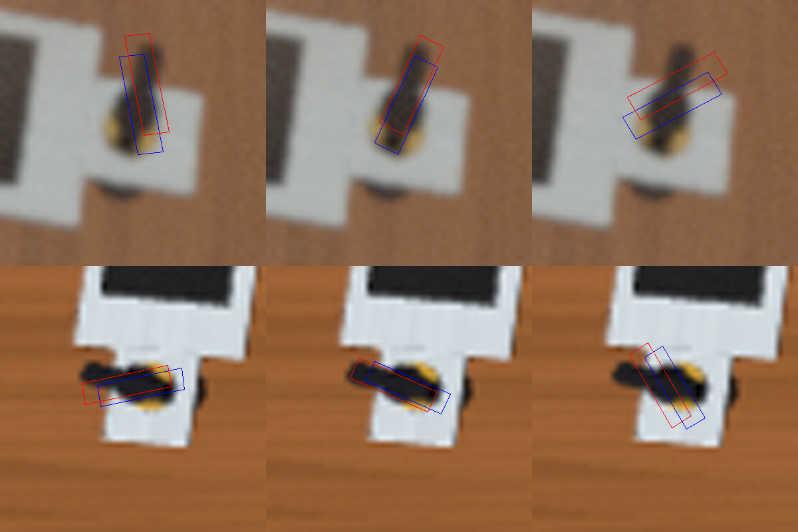

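```bash
cat >> h.py <<'E'
from scipy.spatial.transform import Rotation as Ro
def down(yaw):  # tool pointing down, tool y (jaw) axis at yaw deg from world x
    c,s=np.cos(np.deg2rad(yaw)),np.sin(np.deg2rad(yaw));y=np.array([c,s,0]);z=np.array([0,0,-1.]);return np.c_[np.cross(y,z),y,z]
def go(p,R):
    s=readout.read_state();R0=np.array(s["tcp_rot"]);d=np.array(p)-s["position"]
    rv=Ro.from_matrix(R0.T@R).as_rotvec(degrees=True)
    print("t",s["time_s"],"pos",np.round(s["position"],4),"q",np.round(s["joint_positions"],1),"F",np.round(s["force"],1),"M",np.round(s["moment"],3),"open",round(s["opening"],3))
    print("turn",rv.round(2),"shift cm in tool now",(R0.T@d*100).round(2),"after turn",(R.T@d*100).round(2))
E
python3 - <<'E'
from h import *
np.set_printoptions(precision=4,suppress=True)
s=readout.read_state();R=np.array(s["tcp_rot"]);print(R)
print("jaw yaw",np.degrees(np.arctan2(R[1,1],R[0,1])))
for v in (1.7,4.1): print(v,"bar",-4.7-np.degrees(v),"jaw",85.3-np.degrees(v), 265.3-np.degrees(v))
go([.4433,.3006,.14],down(85.3-np.degrees(1.7)))
E
```

```text
[[-0.9744  0.2249 -0.    ]
 [ 0.2249  0.9744 -0.    ]
 [-0.     -0.     -1.    ]]
jaw yaw 77.00497945534354
1.7 bar -102.10282517223995 jaw -12.102825172239946 167.89717482776007
4.1 bar -239.6126960036375 jaw -149.6126960036375 30.387303996362505
t 2.1 pos [0.1405 0.609  0.2225] q [ 66.8  30.2  82.1  -0.   67.7 -10.2] F [-0.2 -0.   0.1] M [-0.027  0.013  0.039] open 0.998
turn [-0.    0.   89.11] shift cm in tool now [-36.44 -23.24   8.26] after turn [-23.8   36.07   8.25]
```

Emit:
send_rows(
  moves=[
    [[0, 0, 0, -4.0, -2.6, 0.5, 1], [0, 0, 0, -4.0, -2.6, 0.5, 1], [0, 0, 0, -4.0, -2.6, 0.5, 1], [0, 0, 0, -4.0, -2.6, 0.5, 1], [0, 0, 0, -4.0, -2.6, 0.5, 1]],
  ],
)

```text
time_s: 2.6
position: [0.3073, 0.4361, 0.1976]
tcp_rot: [[-0.975, 0.224, 0.001], [0.224, 0.975, 0.001], [-0.0, 0.001, -1.0]]
force: [1.1, 0.8, 0.4]
opening: 0.996
```

Emit:
send_rows(
  moves=[
    [[0, 0, 0, -4.0, -2.6, 0.5, 1], [0, 0, 0, -4.0, -2.6, 0.5, 1], [0, 0, 0, -4.0, -2.5, 0.5, 1], [0, 0, 0, -4.0, -2.4, 0.5, 1], [0, 0, -8, -0.4, 0, 0.5, 1]],
  ],
)

```text
time_s: 3.1
position: [0.4482, 0.2987, 0.1728]
tcp_rot: [[-0.996, 0.09, 0.004], [0.09, 0.996, -0.0], [-0.004, 0.0, -1.0]]
force: [-1.0, 0.4, -0.2]
opening: 1.002
```

Emit:
send_rows(
  moves=[
    [[0, 0, -8.5, 0, 0, 0, 1], [0, 0, -8.5, 0, 0, 0, 1], [0, 0, -8.5, 0, 0, 0, 1], [0, 0, -8.5, 0, 0, 0, 1], [0, 0, -8.5, 0, 0, 0, 1]],
  ],
)

```text
time_s: 3.6
position: [0.4434, 0.302, 0.1727]
tcp_rot: [[-0.79, -0.614, 0.0], [-0.614, 0.79, 0.0], [-0.0, -0.0, -1.0]]
force: [0.6, -0.1, -1.0]
opening: 0.998
```

Emit:
send_rows(
  moves=[
    [[0, 0, -8.5, 0, 0, 0, 1], [0, 0, -8.5, 0, 0, 0, 1], [0, 0, -8.5, 0, 0, 0, 1], [0, 0, -8.5, 0, 0, 0, 1], [0, 0, -6.4, 0, 0, 0, 1]],
  ],
)

```text
time_s: 4.1
position: [0.4434, 0.3021, 0.1727]
tcp_rot: [[-0.204, -0.979, 0.0], [-0.979, 0.204, 0.0], [-0.0, -0.0, -1.0]]
force: [-0.3, -0.1, -0.3]
opening: 0.999
```

```bash
python3 - <<'E'
from h import *
go([.4433,.3006,.083],down(167.9))
E
```

```text
t 4.1 pos [0.4434 0.3021 0.1727] q [  22.3   27.3   97.8   -0.    54.9 -145.9] F [-0.3 -0.1 -0.3] M [0.075 0.042 0.05 ] open 0.999
turn [-0.02  0.01  0.3 ] shift cm in tool now [ 0.15 -0.02  8.97] after turn [ 0.15 -0.02  8.97]
```

Emit:
send_rows(
  moves=[
    [[0, 0, 0, 0.15, 0, 2.5, 1], [0, 0, 0, 0, 0, 2.5, 1], [0, 0, 0, 0, 0, 1.8, 1], [0, 0, 0, 0, 0, 1.2, 1], [0, 0, 0, 0, 0, 0.9, 1]],
  ],
)

```text
time_s: 4.6
position: [0.4429, 0.3006, 0.0828]
tcp_rot: [[-0.21, -0.978, -0.0], [-0.978, 0.21, -0.0], [0.0, 0.0, -1.0]]
force: [-1.0, -0.7, -0.2]
opening: 1.005
```

```bash
python3 - <<'E'
from h import *
go([.4433,.3006,.083],down(167.9))
a=capture("side")[290:365,280:380];b=capture("top")[215:290,100:200]
cv2.imwrite("pics/k1.png",np.hstack([cv2.resize(i,(400,300),interpolation=cv2.INTER_CUBIC) for i in(a,b)]))
E
```

```text
t 4.6 pos [0.4429 0.3006 0.0828] q [  22.2   35.5  101.7    0.    42.9 -145.7] F [-1.  -0.7 -0.2] M [ 0.079  0.088 -0.036] open 1.005
turn [ 0.02 -0.01  0.  ] shift cm in tool now [-0.01 -0.03 -0.02] after turn [-0.01 -0.03 -0.02]
```

View pics/k1.png

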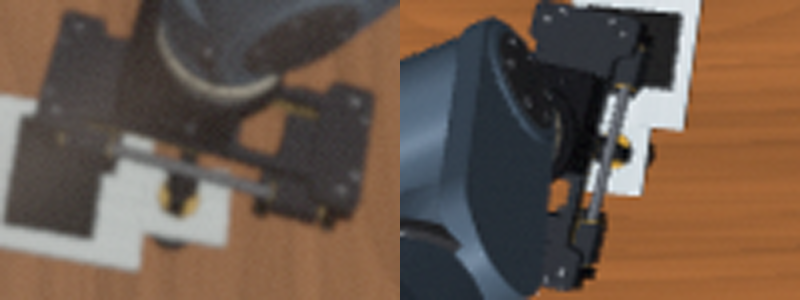

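Emit:
send_rows(
  moves=[
    [[0, 0, 0, 0, 0, 0, -1], [0, 0, 0, 0, 0, 0, -1], [0, 0, 0, 0, 0, 0, -1], [0, 0, 0, 0, 0, 0, -1], [0, 0, 0, 0, 0, 0, -1]],
  ],
)

```text
time_s: 5.2
position: [0.4431, 0.3007, 0.0839]
tcp_rot: [[-0.21, -0.978, 0.001], [-0.978, 0.21, 0.0], [-0.0, -0.001, -1.0]]
force: [0.2, -0.1, -0.2]
opening: 0.629
```

Emit:
send_rows(
  moves=[
    [[0, 0, 0, 0, 0, 0, -1], [0, 0, 0, 0, 0, 0, -1], [0, 0, 0, 0, 0, 0, -1], [0, 0, 0, 0, 0, 0, -1], [0, 0, 0, 0, 0, 0, -1]],
  ],
)

```text
time_s: 5.7
position: [0.4443, 0.3004, 0.0836]
tcp_rot: [[-0.209, -0.978, 0.003], [-0.978, 0.209, -0.0], [-0.0, -0.003, -1.0]]
force: [3.5, -2.6, -1.7]
opening: 0.231
```

```bash
python3 - <<'E'
from h import *
go([.4433,.3006,.083],down(167.9))
print(readout.read_state()["tcp_rot"])
E
```

```text
t 5.7 pos [0.4443 0.3004 0.0836] q [ 2.220e+01  3.540e+01  1.016e+02 -1.000e-01  4.280e+01 -1.457e+02] F [ 3.5 -2.6 -1.7] M [-0.316 -0.452 -0.053] open 0.231
turn [-0.15  0.02  0.03] shift cm in tool now [0.   0.11 0.06] after turn [0.   0.11 0.06]
[[-2.09053015e-01 -9.77900611e-01  2.68926203e-03]
 [-9.77904219e-01  2.09053384e-01 -1.46267887e-04]
 [-4.19163871e-04 -2.66041842e-03 -9.99996373e-01]]
```

Emit:
send_rows(
  moves=[
    [[0, 0, 0, 0, 0, 0, -1], [0, 0, 0, 0, 0, 0, -1], [0, 0, 0, 0, 0, 0, -1], [0, 0, 0, 0, 0, 0, -1], [0, 0, 0, 0, 0, 0, -1]],
  ],
)

```text
time_s: 6.2
position: [0.4443, 0.3004, 0.0836]
tcp_rot: [[-0.209, -0.978, 0.002], [-0.978, 0.209, 0.0], [-0.001, -0.002, -1.0]]
force: [4.2, -2.8, -2.5]
opening: 0.23
```

```bash
python3 - <<'E'
from h import *
go([.4433,.3006,.083],down(167.9))
E
```

```text
t 6.2 pos [0.4443 0.3004 0.0836] q [ 2.210e+01  3.540e+01  1.016e+02 -1.000e-01  4.280e+01 -1.457e+02] F [ 4.2 -2.8 -2.5] M [-0.429 -0.708 -0.074] open 0.23
turn [-0.14  0.04  0.01] shift cm in tool now [0.   0.1  0.06] after turn [0.   0.1  0.06]
```

Emit:
send_rows(
  moves=[
    [[0, 0, 0, 0, 0, 0, -0.3], [0, 0, 0, 0, 0, 0, -0.3], [0, 0, 0, 0, 0, -0.5, -0.3], [0, 0, 0, 0, 0, -0.45, -1], [0, 0, 0, 0, 0, 0, -1]],
  ],
)

```text
time_s: 6.7
position: [0.4429, 0.301, 0.0939]
tcp_rot: [[-0.209, -0.978, 0.001], [-0.978, 0.209, 0.001], [-0.001, -0.001, -1.0]]
force: [-0.7, 0.3, 0.5]
opening: 0.243
```

Emit:
send_rows(
  moves=[
    [[0, 0, 0, 0, 0, 0, -1], [0, 0, 0, 0, 0, 0, -1], [0, 0, 0, 0, 0, 0, -1], [0, 0, 0, 0, 0, 0, -1], [0, 0, 0, 0, 0, 0, -1]],
  ],
)

```text
time_s: 7.2
position: [0.4443, 0.3007, 0.0935]
tcp_rot: [[-0.209, -0.978, 0.003], [-0.978, 0.209, 0.0], [-0.001, -0.003, -1.0]]
force: [3.5, -2.8, 5.7]
opening: 0.135
```

```bash
python3 - <<'E'
from h import *
go([.4433,.3006,.093],down(167.9))
E
```

```text
t 7.2 pos [0.4443 0.3007 0.0935] q [  22.2   34.4  101.3   -0.    44.1 -145.7] F [ 3.5 -2.8  5.7] M [-0.36  -0.669  0.005] open 0.135
turn [-0.15  0.06  0.01] shift cm in tool now [0.03 0.1  0.05] after turn [0.03 0.1  0.05]
```

Emit:
send_rows(
  moves=[
    [[0, 0, 2, 0, -0.15, 0, -1], [0, 0, 8, 0, 0, 0.03, -1], [0, 0, 8, 0, 0, 0.03, -1], [0, 0, 8, 0, 0, 0.03, -1], [0, 0, 8, 0, 0, 0.03, -1]],
  ],
)

```text
time_s: 7.7
position: [0.4431, 0.3012, 0.0923]
tcp_rot: [[-0.725, -0.689, -0.002], [-0.689, 0.725, 0.002], [0.0, 0.003, -1.0]]
force: [-1.0, 2.2, 6.8]
opening: 0.133
```

Emit:
send_rows(
  moves=[
    [[0, 0, 8, 0, 0, 0.03, -1], [0, 0, 8, 0, 0, 0.03, -1], [0, 0, 8, 0, 0, 0.03, -1], [0, 0, 8, 0, 0, 0.03, -1], [0, 0, 8, 0, 0, 0.03, -1]],
  ],
)

```text
time_s: 8.2
position: [0.4425, 0.3028, 0.0909]
tcp_rot: [[-0.998, -0.06, -0.003], [-0.06, 0.998, 0.004], [0.002, 0.005, -1.0]]
force: [-2.9, 8.7, 7.3]
opening: 0.136
```

```bash
python3 - <<'E'
from h import *
go([.4443,.3007,.0888],down(265.3-np.degrees(4.1)))
E
```

```text
t 8.2 pos [0.4425 0.3028 0.0909] q [ 22.3  34.7 101.4   0.4  44.  -71.5] F [-2.9  8.7  7.3] M [1.371 0.477 0.026] open 0.136
turn [ 0.16 -0.26 63.06] shift cm in tool now [-0.17 -0.22  0.21] after turn [-0.27  0.05  0.21]
```

Emit:
send_rows(
  moves=[
    [[0, 0, 3, 0, 0.25, 0.03, -1], [0, 0, 8, 0, 0, 0.03, -1], [0, 0, 8, 0, 0, 0.03, -1], [0, 0, 8, 0, 0, 0.03, -1], [0, 0, 8, 0, 0, 0.03, -1]],
  ],
)

```text
time_s: 8.7
position: [0.4429, 0.3046, 0.0896]
tcp_rot: [[-0.853, 0.523, -0.002], [0.523, 0.853, 0.003], [0.003, 0.002, -1.0]]
force: [-1.4, 5.7, 8.9]
opening: 0.136
```

```bash
python3 - <<'E'
from h import *
go([.4443,.3027,.0888],down(265.3-np.degrees(4.1)))
E
```

```text
t 8.7 pos [0.4429 0.3046 0.0896] q [ 22.5  34.9 101.2   0.3  43.9 -36.2] F [-1.4  5.7  8.9] M [0.795 0.206 0.057] open 0.136
turn [ 0.06 -0.2  28.1 ] shift cm in tool now [-0.22 -0.08  0.08] after turn [-0.23  0.03  0.08]
```

Emit:
send_rows(
  moves=[
    [[0, 0, 6, 0, 0.1, 0.03, -1], [0, 0, 6, 0, 0, 0.03, -1], [0, 0, 6, 0, 0, 0.03, -1], [0, 0, 4, 0, 0, 0.02, -1], [0, 0, 0, 0, 0, 0, -1]],
  ],
)

```text
time_s: 9.2
position: [0.4436, 0.3054, 0.0888]
tcp_rot: [[-0.598, 0.801, -0.001], [0.801, 0.598, 0.003], [0.003, 0.001, -1.0]]
force: [-2.7, 3.3, 9.3]
opening: 0.131
```

```bash
python3 - <<'E'
from h import *
go([.4443,.3027,.0888],down(265.3-np.degrees(4.1)))
E
```

```text
t 9.2 pos [0.4436 0.3054 0.0888] q [ 22.5  35.  101.1   0.3  43.9 -14.4] F [-2.7  3.3  9.3] M [ 0.587  0.337 -0.037] open 0.131
turn [ 0.05 -0.19  6.36] shift cm in tool now [-0.26 -0.11  0.  ] after turn [-0.27 -0.08  0.  ]
```

Emit:
send_rows(
  moves=[
    [[0, 0, 3, 0, 0, 0.01, -1], [0, 0, 3, 0, 0, 0.01, -1], [0, 0, 0, 0, 0, 0, -1], [0, 0, 0, 0, 0, 0, -1], [0, 0, 0, 0, 0, 0, -1]],
  ],
)

```text
time_s: 9.7
position: [0.4438, 0.3052, 0.0888]
tcp_rot: [[-0.516, 0.857, -0.0], [0.857, 0.516, 0.002], [0.002, 0.001, -1.0]]
force: [-1.1, 2.9, 11.7]
opening: 0.139
```

```bash
cat > st.py <<'E'
from h import *
go([.4443,.3027,.0888],down(265.3-np.degrees(4.1)))
R=np.array(readout.read_state()["tcp_rot"]);print("v est",np.radians(265.3-np.degrees(np.arctan2(R[1,1],R[0,1]))))
E
python3 st.py
```

```text
t 9.7 pos [0.4438 0.3052 0.0888] q [ 22.6  35.  101.1   0.2  43.8  -8.6] F [-1.1  2.9 11.7] M [0.513 0.248 0.69 ] open 0.139
turn [ 0.05 -0.11  0.65] shift cm in tool now [-0.24 -0.09 -0.01] after turn [-0.24 -0.09 -0.  ]
v est 4.088696394757935
```

Emit:
send_rows(
  moves=[
    [[0, 0, 3, 0, 0, 0.01, -1], [0, 0, 3, 0, 0, 0.01, -1], [0, 0, 0, 0, 0, 0, -1], [0, 0, 0, 0, 0, 0, -1], [0, 0, 0, 0, 0, 0, -1]],
  ],
)

```text
time_s: 10.2
position: [0.4441, 0.3049, 0.0887]
tcp_rot: [[-0.425, 0.905, 0.0], [0.905, 0.425, 0.001], [0.001, 0.001, -1.0]]
force: [-1.1, 3.0, 11.8]
opening: 0.153
```

```bash
python3 st.py
```

```text
t 10.2 pos [0.4441 0.3049 0.0887] q [ 2.250e+01  3.500e+01  1.011e+02  1.000e-01  4.380e+01 -2.600e+00] F [-1.1  3.  11.8] M [0.345 0.312 0.889] open 0.153
turn [ 0.05 -0.06 -5.27] shift cm in tool now [-0.2  -0.08 -0.01] after turn [-0.2  -0.09 -0.01]
v est 4.191943226366373
```

Emit:
send_rows(
  moves=[
    [[0, 0, 0, 0, 0, 0, 0], [0, 0, 0, 0, 0, 0, 0], [0, 0, 0, 0, 0, 0, 0], [0, 0, 0, 0, 0, -0.5, 0], [0, 0, 0, 0, 0, -2, 0]],
  ],
)

```text
time_s: 10.7
position: [0.4427, 0.3027, 0.1107]
tcp_rot: [[-0.421, 0.907, -0.006], [0.907, 0.421, -0.002], [0.001, -0.006, -1.0]]
force: [1.7, -0.9, 0.3]
opening: 0.473
```

Emit:
send_rows(
  moves=[
    [[0, 0, 0, 0, 0, -4, 0.5], [0, 0, 0, 0, 0, -4, 0.5], [0, 0, 0, 0, 0, -4, 0.5], [0, 0, 0, -4, 0, -1, 0.5], [0, 0, 0, -4, 0, 0, 0.5]],
  ],
)

```text
time_s: 11.2
position: [0.4795, 0.2315, 0.2452]
tcp_rot: [[-0.424, 0.906, 0.005], [0.906, 0.424, 0.002], [-0.001, 0.005, -1.0]]
force: [1.7, 0.4, 0.0]
opening: 0.74
```

```bash
python3 st.py; cat > fit.py <<'E'
from h import *
np.set_printoptions(precision=4,suppress=True)
cup=atz("top",(240.6,182.2),.095);ch=atz("top",(317.5,185.5),.085)
d=cup-ch;yaw=np.degrees(np.arctan2(-d[0],d[1]));print("cup",cup,"ch",ch,"sep",np.linalg.norm(d),"yaw",yaw)
bl,br=[atz("top",(c,175.2),.135) for c in(271.7,288)];f=atz("top",(279.8,186),.135)
print(bl,br,f,"c",(bl+br)/2-[.016,0,0])
l,r=atz("top",(212,198),.06),atz("top",(346.5,205.5),.06)
print("rail",l,r,np.degrees(np.arctan2(-(l-r)[0],(l-r)[1])))
E
python3 fit.py
```

```text
t 11.2 pos [0.4795 0.2315 0.2452] q [ 13.7  21.4  94.    0.   64.3 -11.4] F [1.7 0.4 0. ] M [-0.09  -0.021  0.095] open 0.74
turn [ 0.3   0.06 -5.31] shift cm in tool now [ 7.95 -0.25 15.63] after turn [ 7.93  0.57 15.64]
v est 4.192708026230005
cup [0.6529 0.0315 0.095 ] ch [ 0.6409 -0.2049  0.085 ] sep 0.23691358331424783 yaw -2.9039419266614983
[ 0.6632 -0.0654  0.135 ] [ 0.6624 -0.1139  0.135 ] [ 0.6299 -0.089   0.135 ] c [ 0.6468 -0.0896  0.135 ]
rail [0.6118 0.1251 0.06  ] [ 0.5811 -0.2955  0.06  ] -4.1687091216914265
```

```bash
cat > ov.py <<'E'
from h import *
def box(im,n,c,yaw,dx,dy,z0,z1,x0,y0,s,col):
    a=np.radians(yaw);X=np.array([np.cos(a),np.sin(a)]);Y=np.array([-np.sin(a),np.cos(a)])
    for z in(z0,z1):
        q=np.array([np.r_[np.array(c[:2])+i*dx/2*X+j*dy/2*Y,z] for i,j in((1,1),(1,-1),(-1,-1),(-1,1))])
        cv2.polylines(im,[((proj(n,q)-[x0,y0]+.5)*s).astype(int)],True,col if z==z1 else (255,255,0),1)
E
python3 - <<'E'
from ov import *
out=[]
for n,(x0,y0) in(("side",(235,175)),("top",(255,160))):
    im=cv2.imread(f"pics/{n}0.png")[y0:y0+50,x0:x0+50];im=cv2.resize(im,(400,400),interpolation=cv2.INTER_CUBIC)
    box(im,n,(.6455,-.089),-2,.032,.05,.04,.135,x0,y0,8,(0,0,255))
    box(im,n,(.652,-.089),-4.2,.12,.43,.06,.064,x0,y0,8,(0,255,0))
    out.append(im)
cv2.imwrite("pics/s1.png",np.hstack(out))
E
```

```text
(no output)
```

View pics/s1.png

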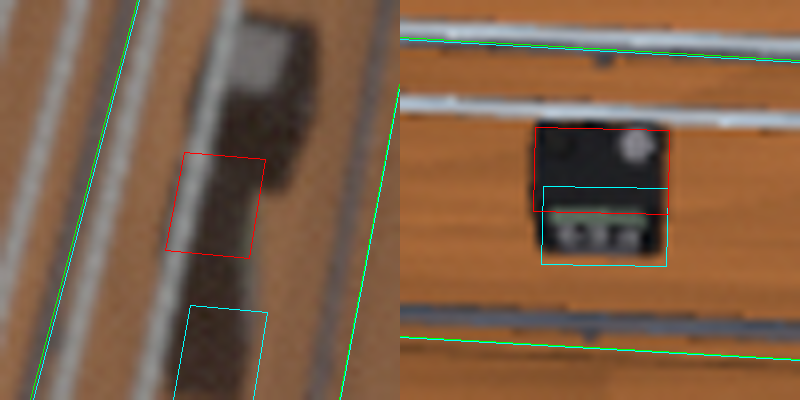

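```bash
cat >> h.py <<'E'
def tilt(psi,t):  # tool heading psi, tilted t deg forward from down, tool y to the left
    p,t=np.radians(psi),np.radians(t);h=np.array([np.cos(p),np.sin(p),0]);y=np.array([-np.sin(p),np.cos(p),0])
    z=np.sin(t)*h-np.cos(t)*np.array([0,0,1]);return np.c_[np.cross(y,z),y,z]
E
python3 - <<'E'
from h import *
go([.548,-.084,.2],tilt(-3,45))
E
```

```text
t 11.2 pos [0.4795 0.2315 0.2452] q [ 13.7  21.4  94.    0.   64.3 -11.4] F [1.7 0.4 0. ] M [-0.09  -0.021  0.095] open 0.74
turn [-24.02 -40.24 -58.67] shift cm in tool now [-31.47  -7.19   4.5 ] after turn [ -2.81 -31.15   9.2 ]
```

Emit:
send_rows(
  moves=[
    [[0, 0, 0, -4.5, -1.0, 0, 1], [0, 0, 0, -4.5, -1.0, 0, 1], [0, 0, 0, -4.5, -1.0, 0, 1], [0, 0, 0, -4.5, -1.0, 0, 1], [0, 0, 0, -4.5, -1.0, 0, 1]],
  ],
)

```text
time_s: 11.7
position: [0.5274, 0.0042, 0.2423]
tcp_rot: [[-0.421, 0.907, -0.001], [0.907, 0.421, 0.001], [0.001, -0.001, -1.0]]
force: [1.2, 0.1, -0.2]
opening: 0.989
```

Emit:
send_rows(
  moves=[
    [[0, 0, 0, -4.5, -1.1, 2, 1], [0, 0, 0, -4.5, -1.1, 2.5, 1], [-2.67, -4.47, -6.52, 0, 0, 0, 1], [-2.67, -4.47, -6.52, 0, 0, 0, 1], [-2.67, -4.47, -6.52, 0, 0, 0, 1]],
  ],
)

```text
time_s: 12.2
position: [0.5448, -0.0827, 0.1981]
tcp_rot: [[-0.673, 0.698, 0.245], [0.696, 0.71, -0.111], [-0.252, 0.096, -0.963]]
force: [0.3, 0.1, -0.6]
opening: 1.003
```

Emit:
send_rows(
  moves=[
    [[-2.67, -4.47, -6.52, 0, 0, 0, 1], [-2.67, -4.47, -6.52, 0, 0, 0, 1], [-2.67, -4.47, -6.52, 0, 0, 0, 1], [-2.67, -4.47, -6.52, 0, 0, 0, 1], [-2.67, -4.47, -6.52, 0, 0, 0, 1]],
  ],
)

```text
time_s: 12.7
position: [0.5476, -0.071, 0.1972]
tcp_rot: [[-0.781, 0.356, 0.513], [0.369, 0.926, -0.08], [-0.504, 0.127, -0.854]]
force: [0.7, -0.1, -0.5]
opening: 1.001
```

```bash
python3 - <<'E'
from h import *
from ov import box
go([.6614,-.0897,.0866],tilt(-3,45))
out=[]
for n,(x0,y0) in(("side",(255,305)),("top",(115,195))):
    full=capture(n);cv2.imwrite(f"pics/{n}1.png",full)
    im=cv2.resize(full[y0:y0+66,x0:x0+88],(400,300),interpolation=cv2.INTER_CUBIC);s=400/88
    im2=im.copy()
    box(im2,n,(.523,.294),-4.7,.06,.076,.062,.062,x0,y0,s,(0,0,255))
    f=np.array([.523,.294])-.08*np.array([np.cos(np.radians(-4.7)),np.sin(np.radians(-4.7))])
    box(im2,n,f,-4.7-np.degrees(4.0),.048,.012,.082,.106,x0,y0,s,(0,0,255))
    box(im2,n,(.523,.294),-4.7,.12,.1,.059,.059,x0,y0,s,(0,255,0))
    out.append(np.vstack([im,im2]))
cv2.imwrite("pics/k2.png",np.hstack(out))
E
```

```text
t 12.7 pos [ 0.5476 -0.071   0.1972] q [ -23.2   20.1  118.2   33.5   13.4 -120.9] F [ 0.7 -0.1 -0.5] M [ 0.027  0.294 -0.01 ] open 1.001
turn [ -5.33 -13.19 -18.69] shift cm in tool now [-4.    0.91 15.44] after turn [-0.28 -1.28 15.93]
```

View pics/k2.png

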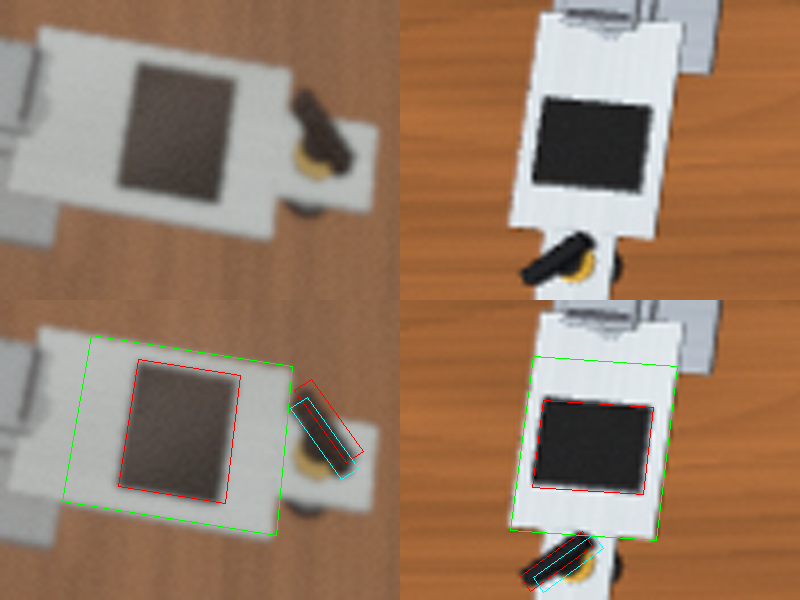

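```bash
cat > kin.py <<'E'
from h import *
from scipy.optimize import least_squares
r=np.radians
def fk(q,k):
    r0,y0,z0,l2,l3,e,L=k
    A=Ro.from_euler("z",q[0],degrees=True);B=A*Ro.from_euler("y",q[1],degrees=True);C=B*Ro.from_euler("y",q[2],degrees=True)
    D=C*Ro.from_euler("zyz",[0,0,0]);W=C*Ro.from_euler("ZYZ",[q[3],q[4],q[5]],degrees=True)
    p=A.apply([r0,y0,z0])+B.apply([0,0,l2])+C.apply([e,0,l3])+W.apply([0,0,L])
    return p,W
D=[([66.778,30.224,82.088,0,67.689,-10.227],[.1405,.609,.2225]),([22.3,27.3,97.8,0,54.9,-145.9],[.4434,.3021,.1727]),
([22.2,35.5,101.7,0,42.9,-145.7],[.4429,.3006,.0828]),([13.7,21.4,94,0,64.3,-11.4],[.4795,.2315,.2452]),
([-23.2,20.1,118.2,33.5,13.4,-120.9],[.5476,-.071,.1972])]
K=least_squares(lambda k:np.concatenate([fk(q,k)[0]-p for q,p in D]),[0,.11,.2,.45,.4,0,.25]).x
def ik(p,R,q0):
    f=lambda q:np.r_[(fk(q,K)[0]-p)*100,((fk(q,K)[1].inv()*Ro.from_matrix(R@M.T)).as_rotvec())*30]
    lo=[-176,-43,12.6,-82,0,-163];hi=[176,126,139.9,262,151,163]
    s=least_squares(f,np.clip(q0,np.array(lo)+.1,np.array(hi)-.1),bounds=(lo,hi));return s.x,s.cost
# constant tool offset rotation M: R = W*M ; from start pose
W0=fk(D[0][0],K)[1].as_matrix()
R0=np.array([[-.9744,.2249,0],[.2249,.9744,0],[0,0,-1]]);M=W0.T@R0
E
python3 - <<'E'
from kin import *
np.set_printoptions(precision=3,suppress=True)
print(K,[np.round(fk(q,K)[0]-p,4) for q,p in D]);print(M)
W=fk(D[4][0],K)[1].as_matrix();print(W@M,readout.read_state()["tcp_rot"])
g=np.array([.648,-.089,.1])
for t in(25,30,35,50,55,60,65):
  for q4 in (0,180):
    for back in(0,.16):
      R=tilt(-3,t);q,c=ik(g+R[:,2]*(.019-back),R@np.eye(3),[-15,40,95,q4,20,-100 if q4==0 else 80])
      print(t,q4,back,q.round(1),round(c,5))
E
```

```text
[0.    0.111 0.273 0.589 0.391 0.114 0.306] [array([-0.,  0., -0.]), array([-0., -0.,  0.]), array([-0.,  0., -0.]), array([ 0., -0., -0.]), array([-0., -0.,  0.])]
[[-0. -1. -0.]
 [ 1. -0. -0.]
 [ 0. -0.  1.]]
[[-0.781  0.357  0.513]
 [ 0.37   0.926 -0.081]
 [-0.503  0.127 -0.855]] [[-0.781  0.359  0.512]
 [ 0.372  0.925 -0.08 ]
 [-0.502  0.128 -0.855]]
25 0 0 [ -20.9   38.3  102.9   26.9   16.7 -132.3] 0.0
25 0 0.16 [ -23.6   20.1  105.7   16.5   31.6 -122.9] 0.0
25 180 0 [-21.6  39.9 109.6  90.5   8.4 163. ] 7.60279
25 180 0.16 [-25.7  23.1 120.   87.4  11.6 163. ] 30.99174
30 0 0 [ -21.7   38.6  106.3   55.4   11.2 -161.2] 0.0
30 0 0.16 [ -25.2   19.4  111.4   28.2   23.6 -135.7] 0.0
30 180 0 [-22.   39.4 109.1  90.6   9.6 163. ] 1.39056
30 180 0.16 [-26.8  22.1 120.7  87.   13.2 163. ] 13.36393
35 0 0 [ -21.    38.2  106.2   58.3    9.9 -163. ] 2.30748
35 0 0.16 [ -27.1   19.6  117.    52.    17.3 -160.8] 0.0
35 180 0 [-22.5  39.4 109.6 102.1  11.3 151.5] 0.0
35 180 0.16 [-27.9  21.3 121.3  86.8  14.8 163. ] 2.98377
50 0 0 [ -18.7   36.9  105.3   61.7    6.1 -163. ] 39.34566
50 
[... 156 characters left out ...]
6.8] 0.0
55 0 0 [ -17.9   36.5  105.1   62.7    4.9 -163. ] 61.73968
55 0 0.16 [ -23.    17.6  120.7   59.6    8.5 -163. ] 57.41313
55 180 0 [-25.8  47.6 120.3 152.8  44.   96.7] 0.0
55 180 0.16 [-36.3  34.6 138.5 143.6  49.3  95. ] 0.0
60 0 0 [ -17.2   36.1  104.8   63.7    3.5 -163. ] 89.16469
60 0 0.16 [ -21.8   17.4  121.3   60.9    6.5 -163. ] 90.82845
60 180 0 [-26.6  50.8 122.2 154.5  53.6  93.5] 0.0
60 180 0.16 [-37.8  39.9 139.9 144.5  58.2  90.4] 1.223
65 0 0 [ -16.4   35.6  104.5   64.7    2.2 -163. ] 121.62737
65 0 0.16 [ -20.6   17.3  121.7   62.2    4.5 -163. ] 132.04622
65 180 0 [-27.3  54.4 123.5 155.3  63.1  91. ] 0.0
65 180 0.16 [-39.3  45.4 139.9 143.6  66.   87.2] 6.27023
```

Emit:
send_rows(
  moves=[
    [[0, 0, 8.5, 0, 0, 0, 1], [0, 0, 8.5, 0, 0, 0, 1], [0, 0, 8.5, 0, 0, 0, 1], [0, 0, 8.5, 0, 0, 0, 1], [0, 0, 8.5, 0, 0, 0, 1]],
  ],
)

```text
time_s: 13.3
position: [0.5487, -0.0715, 0.1977]
tcp_rot: [[-0.328, 0.793, 0.513], [0.901, 0.426, -0.082], [-0.283, 0.435, -0.854]]
force: [0.5, -0.2, 1.0]
opening: 1.002
```

Emit:
send_rows(
  moves=[
    [[0, 0, 8.5, 0, 0, 0, 1], [0, 0, 8.5, 0, 0, 0, 1], [0, 0, 8.5, 0, 0, 0, 1], [0, 0, 8.5, 0, 0, 0, 1], [0, 0, 8.5, 0, 0, 0, 1]],
  ],
)

```text
time_s: 13.8
position: [0.5487, -0.0715, 0.1977]
tcp_rot: [[0.294, 0.807, 0.513], [0.952, -0.295, -0.082], [0.085, 0.513, -0.854]]
force: [0.2, -1.4, -0.4]
opening: 0.998
```

Emit:
send_rows(
  moves=[
    [[0, 0, 8.5, 0, 0, 0, 1], [0, 0, 8.5, 0, 0, 0, 1], [0, 0, 8.5, 0, 0, 0, 1], [0, 0, 8.5, 0, 0, 0, 1], [0, 0, 8.5, 0, 0, 0, 1]],
  ],
)

```text
time_s: 14.3
position: [0.5487, -0.0715, 0.1977]
tcp_rot: [[0.761, 0.396, 0.513], [0.503, -0.861, -0.082], [0.409, 0.32, -0.854]]
force: [0.2, 0.2, 0.7]
opening: 1.001
```

```bash
cat >> kin.py <<'E'
def tiltf(psi,t): return tilt(psi,t)@np.diag([-1,-1,1.])
E
python3 - <<'E'
from kin import *
np.set_printoptions(precision=3,suppress=True)
R=tiltf(-3,45);g=np.array([.648,-.089,.1])
go(g+R[:,2]*(.019-.16),R)
q=np.array(readout.read_state()["joint_positions"]);print(q)
def leg(n,p,R):
    global q
    q2,c=ik(p,R,q if n!="pre" else [-30,24,128,120,26,-50]);print(n,q2.round(1),round(c,4));q=q2
z=R[:,2]
leg("pre",g+z*(.019-.16),R);leg("mid",g+z*(.019-.08),R);leg("grasp",g+z*.019,R)
leg("lift",g+z*.019+[0,0,.035],R);leg("out",g+z*.019+[-.11,.005,.045],R)
for f in(.25,.5,.75,1):
    Rp=tiltf(-3-2.2*f,45);p=(1-f)*(g+[-.11,.005,.045])+f*np.array([.5235,.295,.16])
    leg(f"carry{f}",p+Rp[:,2]*.019,Rp)
leg("place",np.array([.5235,.295,.122])+Rp[:,2]*.019,Rp)
leg("back",np.array([.5235,.295,.122])-Rp[:,2]*.1,Rp)
E
```

```text
t 14.3 pos [ 0.549 -0.071  0.198] q [-23.1  20.1 118.   32.8  13.5   7.8] F [0.2 0.2 0.7] M [-0.03   0.451 -0.008] open 1.001
turn [-0.93 14.36 33.08] shift cm in tool now [-0.56  1.11 -0.08] after turn [ 0.17  1.23 -0.11]
[-23.097  20.095 117.989  32.779  13.462   7.827]
pre [-31.4  23.4 128.  121.7  23.3 -54.8] 0.0
mid [-27.3  33.7 122.5 136.4  24.9 -66.9] 0.0
grasp [-24.2  42.4 115.6 143.6  25.5 -71.7] 0.0
lift [-24.2  37.9 115.  136.1  21.7 -63.5] 0.0
out [-31.2  35.2 130.6 142.2  33.  -77.7] 0.0
carry0.25 [-15.5  34.6 132.1 164.   32.1 -84.8] 0.0
carry0.5 [  1.5  33.8 129.4 188.4  28.4 -93.4] 0.0
carry0.75 [  17.2   33.7  123.4  218.6   24.9 -110.2] 0.0
carry1 [  29.9   34.7  114.9  250.9   25.5 -132.6] 0.0
place [  29.9   39.5  115.8  240.5   27.9 -121. ] 0.0
back [  37.2   27.   120.5  262.    28.7 -138.3] 0.0231
```

Emit:
send_rows(
  moves=[
    [[-0.1, 1.44, 3.3, 0, 0.1, 0, 1], [-0.1, 1.44, 3.3, 0, 0.1, 0, 1], [-0.1, 1.44, 3.3, 0, 0.1, 0, 1], [-0.1, 1.44, 3.3, 0, 0.1, 0, 1], [-0.1, 1.44, 3.3, 0, 0.1, 0, 1]],
  ],
)

```text
time_s: 14.8
position: [0.5506, -0.076, 0.1993]
tcp_rot: [[0.77, 0.172, 0.614], [0.249, -0.968, -0.041], [0.587, 0.184, -0.788]]
force: [-0.4, 0.4, 1.0]
opening: 0.999
```

Emit:
send_rows(
  moves=[
    [[-0.1, 1.44, 3.3, 0, 0.1, 0, 1], [-0.1, 1.44, 3.3, 0, 0.1, 0, 1], [-0.1, 1.44, 3.3, 0, 0.1, 0, 1], [-0.1, 1.44, 3.3, 0, 0.1, 0, 1], [-0.1, 1.44, 3.3, 0, 0.1, 0, 1]],
  ],
)

```text
time_s: 15.3
position: [0.5511, -0.0808, 0.1999]
tcp_rot: [[0.704, -0.047, 0.708], [-0.032, -0.999, -0.035], [0.709, 0.002, -0.705]]
force: [-0.0, -0.5, 0.9]
opening: 0.999
```

```bash
cat > s2.py <<'E'
from h import *
from kin import tiltf
R=tiltf(-3,45);g=np.array([.648,-.089,.1]);go(g+R[:,2]*.019,R)
E
python3 s2.py
```

```text
t 15.3 pos [ 0.5511 -0.0808  0.1999] q [-30.8  23.5 127.7 122.1  23.1 -55. ] F [-0.  -0.5  0.9] M [-0.063  0.607 -0.01 ] open 0.999
turn [-0.12 -0.17  0.3 ] shift cm in tool now [-0.24  0.34 15.84] after turn [-0.19  0.31 15.84]
```

Emit:
send_rows(
  moves=[
    [[0, 0, 0, -0.2, 0.3, 3.5, 1], [0, 0, 0, 0, 0, 3.5, 1], [0, 0, 0, 0, 0, 3.2, 1], [0, 0, 0, 0, 0, 3, 1], [0, 0, 0, 0, 0, 2.6, 1]],
  ],
)

```text
time_s: 15.8
position: [0.6624, -0.0891, 0.0854]
tcp_rot: [[0.705, -0.045, 0.708], [-0.03, -0.999, -0.034], [0.708, 0.003, -0.706]]
force: [-0.2, 0.3, 0.7]
opening: 1.005
```

```bash
python3 s2.py; python3 - <<'E'
from h import *
a=capture("side")[150:255,200:340];b=capture("top")[120:225,210:350]
cv2.imwrite("pics/g1.png",np.hstack([cv2.resize(i,(400,300),interpolation=cv2.INTER_CUBIC) for i in(a,b)]))
E
```

```text
t 15.8 pos [ 0.6624 -0.0891  0.0854] q [-24.2  42.6 115.3 143.2  25.6 -71.7] F [-0.2  0.3  0.7] M [ 0.006  0.516 -0.033] open 1.005
turn [-0.17 -0.1   0.41] shift cm in tool now [ 0.01  0.06 -0.15] after turn [ 0.01  0.06 -0.15]
```

View pics/g1.png

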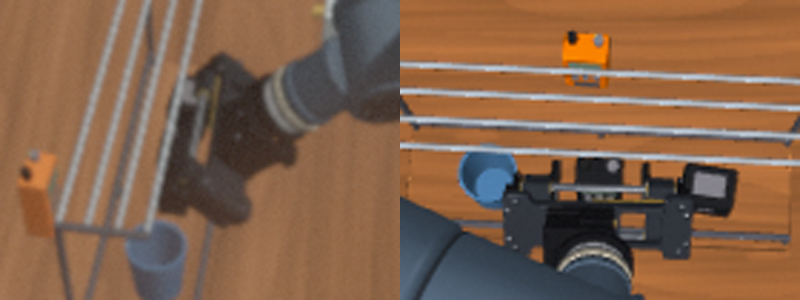

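Emit:
send_rows(
  moves=[
    [[0, 0, 0, 0, 0, 0, -1], [0, 0, 0, 0, 0, 0, -1], [0, 0, 0, 0, 0, 0, -1], [0, 0, 0, 0, 0, 0, -1], [0, 0, 0, 0, 0, 0, -1]],
  ],
)

```text
time_s: 16.4
position: [0.6605, -0.0897, 0.0873]
tcp_rot: [[0.705, -0.046, 0.708], [-0.028, -0.999, -0.036], [0.708, 0.006, -0.706]]
force: [0.2, -0.0, 0.6]
opening: 0.632
```

Emit:
send_rows(
  moves=[
    [[0, 0, 0, 0, 0, 0, -1], [0, 0, 0, 0, 0, 0, -1], [0, 0, 0, 0, 0, 0, -1], [0, 0, 0, 0, 0, 0, -1], [0, 0, 0, 0, 0, 0, -1]],
  ],
)

```text
time_s: 16.9
position: [0.6608, -0.0895, 0.0872]
tcp_rot: [[0.705, -0.045, 0.708], [-0.028, -0.999, -0.036], [0.709, 0.006, -0.705]]
force: [-3.1, 1.4, 5.3]
opening: 0.572
```

```bash
python3 s2.py
```

```text
t 16.9 pos [ 0.6608 -0.0895  0.0872] q [-24.2  42.4 115.6 143.4  25.6 -72. ] F [-3.1  1.4  5.3] M [-0.109  0.355  0.038] open 0.572
turn [-0.07 -0.14  0.51] shift cm in tool now [-0.    0.02  0.09] after turn [-0.    0.02  0.09]
```

Emit:
send_rows(
  moves=[
    [[0, 0, 0, 0.4, 0, -0.4, -1], [0, 0, 0, 0.6, 0, -0.6, -1], [0, 0, 0, 0.7, 0, -0.7, -1], [0, 0, 0, 0.7, 0, -0.7, -1], [0, 0, 0, 0.6, 0, -0.6, -1]],
  ],
)

```text
time_s: 17.4
position: [0.6598, -0.0894, 0.1284]
tcp_rot: [[0.708, -0.046, 0.705], [-0.029, -0.999, -0.037], [0.706, 0.006, -0.708]]
force: [0.4, 0.1, -2.2]
opening: 0.568
```

```bash
python3 s2.py
```

```text
t 17.4 pos [ 0.6598 -0.0894  0.1284] q [-24.2  37.  114.9 133.9  20.8 -61.7] F [ 0.4  0.1 -2.2] M [-0.026  0.842 -0.034] open 0.568
turn [-0.02  0.11  0.48] shift cm in tool now [-2.84 -0.    3.07] after turn [-2.84  0.02  3.07]
```

Emit:
send_rows(
  moves=[
    [[0, 0, 0, -0.8, 0, -0.9, -1], [0, 0, 0, -1.6, 0, -1.75, -1], [0, 0, 0, -1.9, 0, -2.0, -1], [0, 0, 0, -1.9, 0, -2.0, -1], [0, 0, 0, -1.9, 0, -2.0, -1]],
  ],
)

```text
time_s: 17.9
position: [0.5408, -0.0837, 0.1323]
tcp_rot: [[0.707, -0.045, 0.705], [-0.028, -0.999, -0.036], [0.706, 0.006, -0.708]]
force: [-0.1, -1.1, -2.7]
opening: 0.571
```

```bash
cat > s3.py <<'E'
from kin import *
import sys
h,back=float(sys.argv[1]),float(sys.argv[2])
R=tiltf(-5.2,45);g=np.array([.5235,.295,.062+h]);go(g+R[:,2]*(.019-back),R)
E
python3 s3.py .09 0
```

```text
t 17.9 pos [ 0.5408 -0.0837  0.1323] q [-32.   35.  132.  142.1  34.  -79.1] F [-0.1 -1.1 -2.7] M [-0.016  0.859  0.004] open 0.571
turn [-1.61  0.06  2.07] shift cm in tool now [ -0.9  -37.68  -2.08] after turn [ -2.25 -37.55  -3.14]
```

Emit:
send_rows(
  moves=[
    [[0, 0, 0, 0.2, -2, -0.4, -1], [0, 0, 0, 0, -3.2, -0.4, -1], [0, 0, 0, 0, -3.2, -0.4, -1], [0, 0, 0, 0, -3.2, -0.2, -1], [0, 0, 0, 0, -3.2, 0, -1]],
  ],
)

```text
time_s: 18.4
position: [0.5396, 0.0654, 0.1425]
tcp_rot: [[0.708, -0.046, 0.705], [-0.029, -0.999, -0.036], [0.706, 0.005, -0.709]]
force: [0.5, -1.0, -2.3]
opening: 0.573
```

Emit:
send_rows(
  moves=[
    [[-0.3, 0, 0.4, 0, -3.2, 0, -1], [-0.3, 0, 0.4, 0, -3.2, 0, -1], [-0.3, 0, 0.4, 0, -3.2, 0, -1], [-0.3, 0, 0.4, 0, -3.2, 0, -1], [-0.3, 0, 0.4, 0, -3, 0, -1]],
  ],
)

```text
time_s: 18.9
position: [0.5495, 0.2241, 0.1419]
tcp_rot: [[0.705, -0.088, 0.703], [-0.064, -0.996, -0.061], [0.706, -0.002, -0.708]]
force: [0.9, -1.0, -2.8]
opening: 0.575
```

```bash
python3 s3.py .08 0
```

```text
t 18.9 pos [0.5495 0.2241 0.1419] q [  20.4   34.2  120.   228.5   23.7 -117.4] F [ 0.9 -1.  -2.8] M [-0.     0.864 -0.059] open 0.575
turn [-0.2   0.1   0.03] shift cm in tool now [-2.28 -6.82 -0.37] after turn [-2.28 -6.82 -0.39]
```

Emit:
send_rows(
  moves=[
    [[0, 0, 0, -0.5, -2, 0, -1], [0, 0, 0, -0.5, -1.8, 0, -1], [0, 0, 0, -0.5, -1.5, 0, -1], [0, 0, 0, -0.5, -1, -0.2, -1], [0, 0, 0, -0.3, -0.5, -0.2, -1]],
  ],
)

```text
time_s: 19.4
position: [0.5366, 0.2927, 0.1283]
tcp_rot: [[0.705, -0.087, 0.704], [-0.063, -0.996, -0.06], [0.706, -0.001, -0.708]]
force: [-0.2, 0.2, -2.9]
opening: 0.572
```

```bash
python3 s3.py .08 0; python3 - <<'E'
from h import *
from ov import box
from kin import tiltf
s=readout.read_state();R=np.array(s["tcp_rot"]);g=np.array(s["position"])-.019*R[:,2];print("g",g.round(4))
out=[]
for n,(x0,y0) in(("side",(255,285)),("top",(115,195))):
    full=capture(n)
    im=cv2.resize(full[y0:y0+75,x0:x0+75],(400,400),interpolation=cv2.INTER_CUBIC);k=400/75
    box(im,n,(.5235,.295),-5,.06,.076,.062,.062,x0,y0,k,(0,255,0))
    box(im,n,g,-5,.032,.05,g[2]-.06,g[2]+.035,x0,y0,k,(0,0,255))
    out.append(im)
cv2.imwrite("pics/p1.png",np.hstack(out))
E
```

```text
t 19.4 pos [0.5366 0.2927 0.1283] q [  29.7   36.9  115.5  245.    26.3 -126.4] F [-0.2  0.2 -2.9] M [-0.009  0.834  0.018] open 0.572
turn [-0.2   0.06  0.09] shift cm in tool now [ 0.03 -0.11 -0.  ] after turn [ 0.03 -0.11 -0.01]
g [0.5232 0.2939 0.1417]
```

View pics/p1.png

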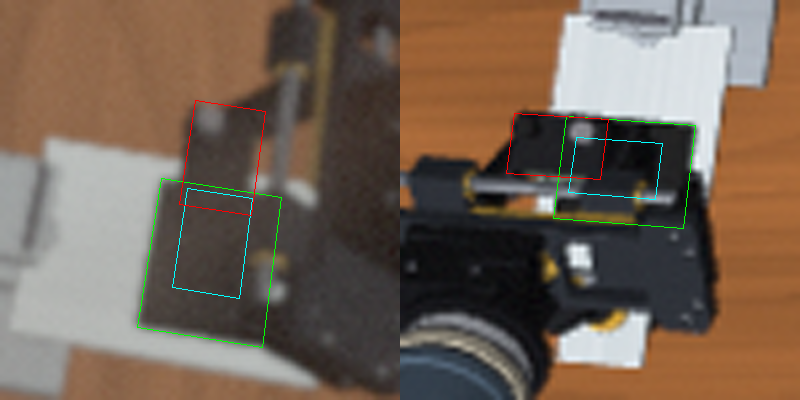

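Emit:
send_rows(
  moves=[
    [[0, 0, 0, -0.23, -0.05, 0.23, -1], [0, 0, 0, -0.23, -0.05, 0.23, -1], [0, 0, 0, -0.23, 0, 0.23, -1], [0, 0, 0, -0.23, 0, 0.23, -1], [0, 0, 0, -0.18, 0, 0.18, -1]],
  ],
)

```text
time_s: 20.0
position: [0.5376, 0.2921, 0.1133]
tcp_rot: [[0.704, -0.089, 0.705], [-0.063, -0.996, -0.063], [0.708, -0.001, -0.707]]
force: [-0.1, 0.6, -2.8]
opening: 0.576
```

```bash
python3 s3.py .06 0
```

```text
t 20.0 pos [0.5376 0.2921 0.1133] q [  29.7   38.9  115.7  241.1   27.4 -122. ] F [-0.1  0.6 -2.8] M [-0.012  0.892 -0.046] open 0.576
turn [-0.09 -0.05  0.04] shift cm in tool now [-0.4  -0.16  0.27] after turn [-0.4  -0.16  0.27]
```

Emit:
send_rows(
  moves=[
    [[0, 0, 0, -0.07, 0, 0.07, -1], [0, 0, 0, -0.07, 0, 0.07, -1], [0, 0, 0, -0.07, 0, 0.07, -1], [0, 0, 0, 0, 0, 0, -1], [0, 0, 0, 0, 0, 0, -1]],
  ],
)

```text
time_s: 20.5
position: [0.5376, 0.2925, 0.1109]
tcp_rot: [[0.703, -0.088, 0.705], [-0.063, -0.996, -0.062], [0.708, -0.001, -0.706]]
force: [0.2, 0.1, -2.7]
opening: 0.574
```

```bash
python3 s3.py .06 0
```

```text
t 20.5 pos [0.5376 0.2925 0.1109] q [  29.7   39.2  115.7  240.5   27.6 -121.3] F [ 0.2  0.1 -2.7] M [0.021 0.818 0.052] open 0.574
turn [-0.12 -0.08  0.05] shift cm in tool now [-0.22 -0.12  0.11] after turn [-0.22 -0.12  0.11]
```

Emit:
send_rows(
  moves=[
    [[0, 0, 0, -0.07, -0.1, 0.07, -1], [0, 0, 0, -0.07, 0, 0.07, -1], [0, 0, 0, 0, 0, 0, -1], [0, 0, 0, 0, 0, 0, -1], [0, 0, 0, 0, 0, 0, -1]],
  ],
)

```text
time_s: 21.0
position: [0.5379, 0.2937, 0.1094]
tcp_rot: [[0.703, -0.088, 0.706], [-0.063, -0.996, -0.062], [0.709, -0.001, -0.705]]
force: [-2.3, 0.2, 2.9]
opening: 0.575
```

```bash
python3 s3.py .06 0
```

```text
t 21.0 pos [0.5379 0.2937 0.1094] q [  29.8   39.5  115.7  240.3   27.8 -120.9] F [-2.3  0.2  2.9] M [0.091 0.614 0.058] open 0.575
turn [-0.14 -0.14  0.06] shift cm in tool now [-0.13  0.   -0.01] after turn [-0.13  0.   -0.01]
```

Emit:
send_rows(
  moves=[
    [[0, 0, 0, 0, 0, 0, 0.3], [0, 0, 0, 0, 0, 0, 0.6], [0, 0, 0, 0, 0, 0, 0.8], [0, 0, 0, 0, 0, 0, 0.8], [0, 0, 0, 0, 0, 0, 0.8]],
  ],
)

```text
time_s: 21.5
position: [0.5378, 0.2934, 0.1088]
tcp_rot: [[0.703, -0.089, 0.705], [-0.063, -0.996, -0.062], [0.708, -0.001, -0.706]]
force: [1.3, 0.1, -1.3]
opening: 0.873
```

Emit:
send_rows(
  moves=[
    [[0, 0, 0, 0, 0, -0.3, 0.8], [0, 0, 0, 0, 0, -0.8, 0.8], [0, 0, 0, 0, 0, -1.2, 0.8], [0, 0, 0, 0, 0, -1.5, 0.8], [0, 0, 0, 0, 0, -1.5, 0.8]],
  ],
)

```text
time_s: 22.0
position: [0.4994, 0.2967, 0.1468]
tcp_rot: [[0.704, -0.088, 0.705], [-0.063, -0.996, -0.062], [0.708, -0.001, -0.706]]
force: [0.9, 1.1, 0.6]
opening: 0.904
```

Emit:
send_rows(
  moves=[
    [[0, 0, 0, 0, 0, -1.5, 0.8], [0, 0, 0, 0.5, 0, -1.5, 0.8], [0, 0, 0, 2.0, 0, -2, 0.8], [0, 0, 0, 2.5, 0, -2.5, 0.8], [0, 0, 0, 2.5, 0, -2.5, 0.8]],
  ],
)

```text
time_s: 22.5
position: [0.4787, 0.2777, 0.2406]
tcp_rot: [[0.671, -0.062, 0.739], [-0.061, -0.998, -0.029], [0.739, -0.026, -0.674]]
force: [0.0, -1.2, -0.1]
opening: 0.902
```

```bash
python3 s3.py .06 0; python3 - <<'E'
from h import *
from ov import box
out=[]
for n,(x0,y0) in(("side",(255,285)),("top",(115,195))):
    full=capture(n);cv2.imwrite(f"pics/{n}2.png",full)
    im=cv2.resize(full[y0:y0+75,x0:x0+75],(400,400),interpolation=cv2.INTER_CUBIC);k=400/75
    box(im,n,(.5235,.295),-5,.06,.076,.062,.062,x0,y0,k,(0,255,0))
    box(im,n,(.5245,.295),-5,.032,.05,.062,.157,x0,y0,k,(0,0,255))
    out.append(im)
cv2.imwrite("pics/p2.png",np.hstack(out))
for t in("scanner","charger","pen_cup","bins","tuner"):
    for n in("side","top"):print(t,n,[(round(d["p"],2),np.round(d["location"],3).tolist()) for d in spot_in(n,t)][:3])
E
```

```text
t 22.5 pos [0.4787 0.2777 0.2406] q [  31.7   20.9  120.4  262.    24.6 -144.9] F [ 0.  -1.2 -0.1] M [-0.073  0.547  0.016] open 0.902
turn [-2.2  -2.62  0.08] shift cm in tool now [-5.95 -1.63 13.15] after turn [-5.34 -2.13 13.33]
scanner side [(0.74, [0.527, 0.313, 0.158]), (0.59, [0.794, -0.053, 0.078]), (0.47, [0.445, 0.31, 0.103])]
scanner top [(0.87, [0.529, 0.284, 0.152]), (0.69, [0.789, -0.077, 0.089])]
charger side [(0.56, [0.636, -0.189, 0.091])]
charger top [(0.57, [0.634, -0.207, 0.093]), (0.21, [0.53, 0.284, 0.155])]
pen_cup side [(0.69, [0.654, 0.036, 0.086])]
pen_cup top [(0.88, [0.662, 0.032, 0.075])]
bins side [(0.57, [0.743, 0.274, 0.138]), (0.44, [0.447, 0.309, 0.102])]
bins top [(0.95, [0.74, 0.246, 0.143]), (0.23, [0.527, 0.284, 0.157])]
tuner side [(0.89, [0.4, -0.405, 0.092])]
tuner top [(0.84, [0.398, -0.452, 0.092]), (0.38, [0.662, 0.033, 0.076])]
```

View pics/p2.png

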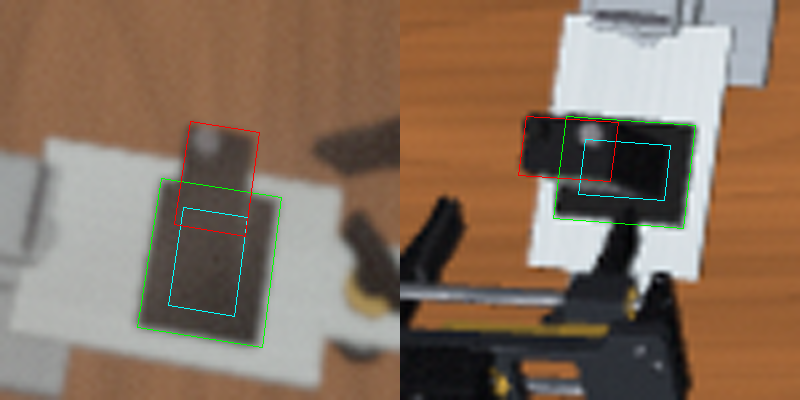

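Emit:
send_rows(
  moves=[
    [[0, 0, 0, -0.5, 1.5, -1.5, 0.8], [0, 0, 0, -0.5, 2, -1.5, 0.8], [0, 0, 0, 0, 2, -1, 0.8], [0, 0, 0, 0, 2, 0, 0.8], [0, 0, 0, 0, 0, 0, 0.8]],
  ],
)

```text
time_s: 23.6
position: [0.4373, 0.2028, 0.2565]
tcp_rot: [[0.673, -0.066, 0.736], [-0.062, -0.998, -0.032], [0.737, -0.024, -0.676]]
force: [0.2, 0.5, -0.4]
opening: 0.899
```

```bash
python3 s3.py .06 0; python3 - <<'E'
from h import *
for n in("side","top"):
    capture(n);print([(round(d["p"],2),np.round(d["location"],3).tolist()) for d in spot_in(n,"scanner")][:2])
print(bot.hand_in())
E
```

```text
t 23.6 pos [0.4373 0.2028 0.2565] q [  23.4   13.6  129.9  247.8   20.3 -136.4] F [ 0.2  0.5 -0.4] M [ 0.028  0.645 -0.033] open 0.899
turn [-1.98 -2.46  0.01] shift cm in tool now [-4.76 -9.38 17.04] after turn [-4.03 -9.96 16.89]
[(0.64, [0.528, 0.315, 0.157]), (0.61, [0.794, -0.052, 0.079])]
[(0.9, [0.528, 0.287, 0.156]), (0.71, [0.79, -0.078, 0.094])]
the job is handed in; nothing more can be done
None
```

The job is handed in at about 24 s. The scanner is standing on the mount's seat and the levelling foot is down on the desk. The hand-in gives no verdict, so what follows rests on my own checks.

**Foot:** I turned the bar knob clockwise from about 1.7 rad until the wrist moment rose sharply at an estimated 4.0 to 4.1 rad. I went on to about 4.2 rad and let go. A picture afterwards showed the bar at about 4.0 rad. On the first grip the fingers closed on the boss under the bar, so I opened, raised the hand about 1 cm and gripped again.

**Scanner:** I gripped it tilted 45° under the wire tier, lifted it 41 mm, drew it 12 cm forward and carried it to the seat. I lowered it until the force reversed to about +3 N, then let go.

**Last checks:**
- **Pose:** The outline of an upright box centred on the seat matched the scanner to within about 2 mm in both views.
- **Settled:** The network's position for the scanner changed by no more than about 5 mm between two looks.
- **Bystanders:** Charger, pen cup, bins and tuner read within about 6 mm of their starts.

**What disagreed:**
- **Network positions:** The two cameras' network positions differed by about 2 to 3 cm in y (about 5 cm for the tuner), so I relied on my own triangulation.
- **Screw position:** Felt through the gripper, the foot's screw was about 3 mm off the camera estimate.
- **Knob moment:** The moment at the touch, about 0.7 to 0.9 N m, was more than the stated rubber stiffness would give.
- **Joint 4:** It reached its 262° limit while I was backing away, so I moved it off the limit before handing in.

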